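Portion three chestnuts from the click dispenser

ROBOT

A 7-joint arm with a two-finger parallel gripper is mounted at the origin on the work surface. World frame = base frame: x ahead of the robot, y to its left, z up, the work surface at z = 0. Lengths are in m, angles in rad, forces in N, time in s.
With the tool pointing down it reaches from about 0.425 to 0.925 m from the base axis. Payload 6.8 kg.
Tool frame: the origin (TCP) lies on the front face of the gripper's body, between the roots of the fingers; the fingertips stand 73 mm ahead of it and the grasp point (between the pads) lies 54 mm ahead of it (env.nose_length is the distance from the TCP to the fingertips, in m); z points along the fingers, y is the direction in which the jaws open and shut (so a half turn about z gives the same grasp; the last joint's range is limited). The gripper opens to 85 mm and grips with 20 to 120 N. Pads are 22 mm wide; open, the fingers measure 114 mm over their backs; the gripper's body (76 mm by 85 mm) begins 54 mm behind the grasp point. The pads swing forward as they close: fully open they stand 13 mm farther back than shut.
Start: joints at [-1.381, 0.477, 0.022, 1.555, -0.011, 1.109, -0.083], TCP at [0.198, 0.645, 0.304] pointing down, gripper open.
Joint ranges: [-2.96, 2.96], [-0.34, 2.1], [-1.41, 1.46], [0.24, 2.44], [-1.37, 4.51], [0.17, 1.92], [-2.96, 2.96]. Speed limits (rad/s): [2.39, 2.39, 3.14, 3.14, 3.14, 3.14, 3.14].

INTERFACE

Orientations are given as a unit quaternion [w, x, y, z].
In Python, from cell import env, kin, camera, calibration, job gives the robot as it stands. The module is installed in compiled form; this text tells all that it offers. Calls block until the motion is done:
- env.reach(position, orientation): joint-space move of the TCP to a pose.
- env.movel(position, velocity=0.15, rot=None, stop_force=None): straight line of the TCP; rot=None keeps the orientation; velocity is the mean speed in m/s. With stop_force (N) it stops when the force on the tool has changed by that much, and returns True; else False.
- env.goto_joints(angles): joint-space move.
- env.grip(opening, f_grip=None): finger opening in m; f_grip is the grip in N (None keeps the last); returns when the fingers have stopped.
- env.dwell(seconds).
- kin.inverse_kinematics(position, orientation): joint angles nearest the present ones, or None.
- env.get_state(): the state.
- camera(name): name is "scene" or "top"; returns (picture, depth): 480x640x3 uint8, blue, green, red; 480x640 float32, m along the optical axis (not along the pixel's ray), 0 where there is no reading.
- calibration(name): a dict with "fx", "fy", "cx", "cy" (pixels), "k1" (the pictures are not rectified: a ray, as slopes to the right and down, at radius r is drawn at 1 + k1 r^2 times it, then the intrinsics apply), "rvec" (rotation vector, rad) and "tvec" (3), from world to camera coordinates, as OpenCV has them. Camera axes: x right, y down, z forward; pixel columns grow to the right and rows downward; lengths in m; the calibration is good to about 2 mm. A picture is of the moment at which its call begins. calibration takes no time and is no camera call.
A pose or a line that the arm cannot do raises env.PlanningError and nothing moves.
- job.job_done(): hands the job in, once; it reports no verdict.
The state is a dict: "time": time; "qpos": joint angles; "joint_velocities": joint speeds; "joint_torque": joint torques, N m; "tcp_pos": TCP position; "orientation": TCP orientation; "force": force on the tool from outside, world axes, zero at the start; "torque": the same for the moment, N m; "opening": finger opening in m.
Only numpy, scipy, OpenCV 4.12 (cv2) and the standard library are available. Lean on these libraries where they do the work, as an engineer would, in place of code of your own. Each camera call takes 0.05 s, during which the arm holds its last target.

TASK

Portion three chestnuts for the soup: stand the empty steel dipper bowl on the dispenser's foot plate, centred under the spout, and let go of it; then turn the black paddle knob clockwise, as seen facing it, by exactly three clicks (quarter turns), so that three chestnuts drop into the dipper. Then set the dipper with its three chestnuts upright and flat in the aluminium tray, and leave the oil bottle and the salt jar where they are.

Things in the scene. Friction and masses are not known exactly. Their poses are not given: they have to be found in the camera images.
- dispenser: Fixed chestnut dispenser, 490 mm tall; front (knob side) to its -x, +y left of someone facing it. Steel foot plate x -85..115, y +-85 mm, top 10 mm above the table; two posts 14 mm thick at x 98, y +-62. Grey housing x +-22, y +-60, 166 to 292 mm high, clear hopper above it (with lid x -26..67, y -47..81). Origin: on the table plane, straight below the spout's centre.
- spout (a point): Centre of the spout's mouth, 120 mm above the table; axes as the dispenser's. Spout: x +-22, y +-25 mm; one chestnut drops out of it per click. The dipper (rim 70 mm above the table when on the foot plate) must come in under it from the front, low.
- knob_axis (a point): Centre of the black paddle knob, on its level axis (dispenser's x), 220 mm above the table, 52 mm in front of the spout's centre. Paddle: straight bar 80 mm long, 12 mm thick (14 at its ends), 22 mm deep (dispenser x -63..-41), aslant at rest, round boss 30 mm across. Hopper front stands at x -21 behind and above; free in front and at both sides.
- knob_tip (a point): Middle of the paddle's end that is the upper one at the start (up and to +y), 40 mm from knob_axis; turns with the knob.
- knob (a joint): Knob angle, rad: 0 at start, grows clockwise seen from the front (upper end moves to dispenser's -y). Clicks every 1.571 (quarter turn): paddle at 45 deg, upper end at +y (start), then -y, +y, -y. Push a little past half way (0.79) and it snaps on to the next click; let go earlier it springs back. Takes up to 0.3 Nm (8 N at the paddle's end). Stop at -0.15.
- dipper: Loose steel dipper bowl, 0.13 to 0.2 kg: bowl 132 mm across the rim, 60 mm tall, wall 3, floor 4 mm, flat underside 88 mm across. Straight level handle along its -x from x -63 to -185, 14 mm wide, 18 mm tall (40 to 58 mm above the underside). Origin: centre of the underside; z up.
- dipper_grip (a point): On the dipper's handle, mid-section, 135 mm from the bowl's centre along its -x, 49 mm above the underside; pinch the handle there across y (14 mm). Axes as the dipper's.
- tray_floor (a point): Centre of the inner floor, 4 mm above the table, of a fixed flat aluminium tray: 240 mm (its x) by 180 mm (its y) outside, rim 4 mm thick, top 14 mm above the table; the dipper's handle may lie out over the rim. Left or right of the dispenser; the dipper starts on the other side.
- chestnut1: brown chestnut, a ball 28 mm across, 12 g; origin at its centre. At the start in the rotor pocket on the dispenser's -y side; the first to drop.
- chestnut2: brown chestnut, a ball 28 mm across, 12 g; origin at its centre. At the start in the upper rotor pocket; the second to drop.
- chestnut3: brown chestnut, a ball 28 mm across, 12 g; origin at its centre. At the start in the throat above the rotor; the third to drop.
- chestnut4: brown chestnut, a ball 28 mm across, 12 g; origin at its centre. At the start loose in the hopper; stays in the dispenser.
- chestnut5: brown chestnut, a ball 28 mm across, 12 g; origin at its centre. At the start loose in the hopper; stays in the dispenser.
- chestnut6: brown chestnut, a ball 28 mm across, 12 g; origin at its centre. At the start loose in the hopper; stays in the dispenser.
- chestnut7: brown chestnut, a ball 28 mm across, 12 g; origin at its centre. At the start loose in the hopper; stays in the dispenser.
- chestnut8: brown chestnut, a ball 28 mm across, 12 g; origin at its centre. At the start loose in the hopper; stays in the dispenser.
- chestnut9: brown chestnut, a ball 28 mm across, 12 g; origin at its centre. At the start loose in the hopper; stays in the dispenser.
- oil_bottle: Bystander: amber bottle, 66 mm across, 220 mm tall, loose; origin at the centre of its underside. Leave it alone.
- salt_jar: Bystander: clear jar with steel cap, 80 mm across, 110 mm tall, loose; origin at the centre of its underside. Leave it alone.

How it is judged:
By the outcome, as a careful person would: the job done as asked, in the order asked, and still so for the second after the job is handed in, with the robot touching nothing.
It also fails if it takes over 72 s, if anything falls off the work surface, if the arm or the gripper's body presses on something with over 40 N, if the wrist force passes 120 N, or if a joint passes its speed limit or range.

## Working session

There is one attempt and no reset: what is moved stays moved. The work goes in short steps, each a Python script; the robot and the scene stay as the last script left them, time stands still between calls to the robot, and variables do not carry over. Pictures are saved under pics/ and viewed, and the job is handed in when it is done.

```bash
mkdir -p pics; ls; python3 - <<'E'
from cell import env,kin,camera,calibration,job
import cv2,numpy as np
for n in("scene","top"):
    p,d=camera(n); cv2.imwrite(f"pics/{n}0.png",p); np.save(f"pics/{n}0.npy",d); c=calibration(n); print(n,c)
    R=cv2.Rodrigues(np.array(c['rvec'],float))[0]; print(-R.T@np.array(c['tvec']).ravel())
s=env.get_state(); print(s['time'],s['tcp_pos'],s['orientation'],s['opening'],env.nose_length)
E
```

```text
pics
scene {'fx': 544.342299583847, 'fy': 544.342299583847, 'cx': 315.8366621503608, 'cy': 237.87052041254748, 'k1': -0.013936163093163749, 'rvec': array([ 2.5315845 , -0.3650953 ,  0.12222861]), 'tvec': array([-0.55778144,  0.24541629,  1.16525638])}
[ 0.39958394 -0.58059316  1.11014232]
top {'fx': 485.5753524964848, 'fy': 485.5753524964848, 'cx': 312.3324695502107, 'cy': 239.75154552364398, 'k1': 0.014607159664336098, 'rvec': array([ 2.15529683, -2.12619914,  0.17328119]), 'tvec': array([0.00621591, 0.60007131, 1.15970385])}
[0.41001822 0.01739819 1.23960461]
0.1 [0.1979463  0.64490111 0.30302482] [-5.33712524e-05  1.48313097e-01  9.88940111e-01 -8.24392755e-04] 0.08521793529881617 0.0726
```

View pics/scene0.png

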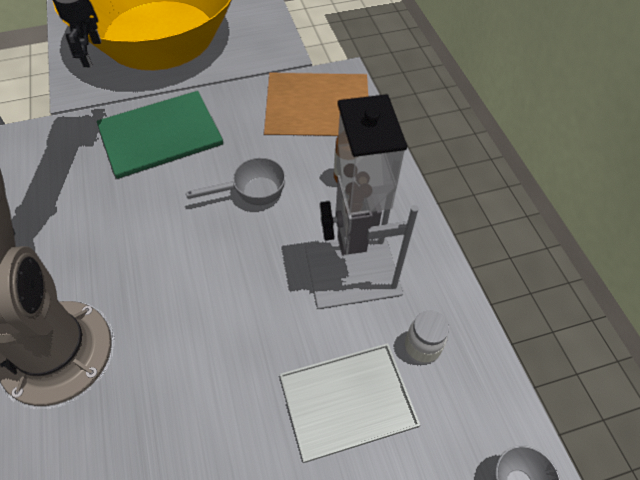

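View pics/top0.png

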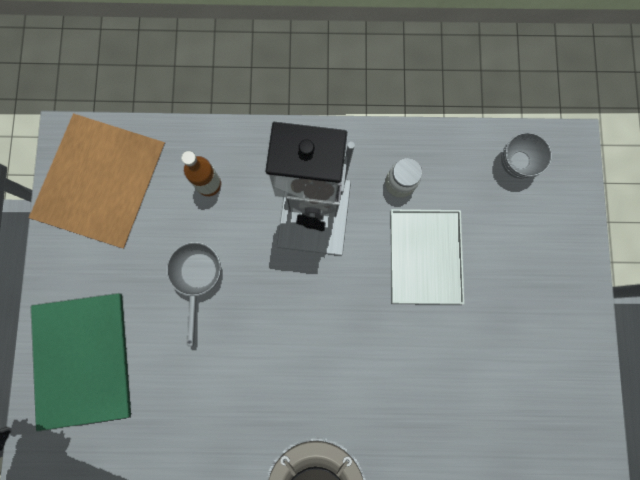

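```bash
cat > h.py <<'E'
import cv2,numpy as np
from cell import calibration
def cal(n):
    c=calibration(n); R=cv2.Rodrigues(np.array(c['rvec'],float))[0]; t=np.array(c['tvec'],float).ravel()
    K=np.array([[c['fx'],0,c['cx']],[0,c['fy'],c['cy']],[0,0,1.]]); D=np.array([c['k1'],0,0,0,0.])
    return K,D,R,t
def rays(n,uv):
    K,D,R,t=cal(n); u=cv2.undistortPoints(np.array(uv,float).reshape(-1,1,2),K,D).reshape(-1,2)
    return np.c_[u,np.ones(len(u))],R,t
def onz(n,uv,z):
    r,R,t=rays(n,uv); o=-R.T@t; d=r@R; return o+d*((z-o[2])/d[:,2])[:,None]
def cloud(n,d):
    v,u=np.mgrid[0:480,0:640]; r,R,t=rays(n,np.c_[u.ravel(),v.ravel()]); P=(r*d.reshape(-1,1)-t)@R
    P[d.ravel()==0]=np.nan
    return P.reshape(480,640,3)
def proj(n,P):
    K,D,R,t=cal(n); return cv2.projectPoints(np.array(P,float).reshape(-1,3),cv2.Rodrigues(R)[0],t,K,D)[0].reshape(-1,2)
def crop(img,x0,y0,w,h,s,f):
    c=cv2.resize(img[y0:y0+h,x0:x0+w],None,fx=s,fy=s,interpolation=cv2.INTER_CUBIC)
    st=20
    for x in range((x0//st+1)*st,x0+w,st): cv2.line(c,((x-x0)*s,0),((x-x0)*s,6),(0,0,255),1); cv2.putText(c,str(x),((x-x0)*s,18),0,.4,(0,0,255),1)
    for y in range((y0//st+1)*st,y0+h,st): cv2.line(c,(0,(y-y0)*s),(6,(y-y0)*s),(0,0,255),1); cv2.putText(c,str(y),(8,(y-y0)*s+4),0,.4,(0,0,255),1)
    cv2.imwrite(f,c)
E
python3 - <<'E'
from h import *
t=cv2.imread('pics/top0.png'); s=cv2.imread('pics/scene0.png')
crop(t,255,110,150,150,4,'pics/c_disp_t.png'); crop(s,270,180,160,140,5,'pics/c_disp_s.png')
T=cloud('top',np.load('pics/top0.npy')); S=cloud('scene',np.load('pics/scene0.npy'))
np.save('T.npy',T);np.save('S.npy',S)
# dipper rim
for n,C in(('top',T),('scene',S)):
    m=(C[...,0]>.3)&(C[...,0]<.75)&(C[...,1]>.12)&(C[...,1]<.45)&(C[...,2]>.035)&(C[...,2]<.075)
    P=C[m]; print(n,len(P),P.min(0),P.max(0))
    rim=P[(P[:,2]>.052)]; 
    A=np.c_[2*rim[:,:2],np.ones(len(rim))]
    print('z',np.percentile(P[:,2],[5,50,95]))
    vs=np.argwhere(m); print(vs.min(0),vs.max(0))
E
```

```text
top 968 [0.34073317 0.23823359 0.03501144] [0.74996474 0.36804816 0.07467077]
z [0.0372639  0.05583283 0.06306713]
[178 167] [345 220]
scene 1216 [0.33730783 0.23912728 0.03502942] [0.72122701 0.37445067 0.07428498]
z [0.0368068  0.05300092 0.06201477]
[157 185] [202 337]
```

View pics/c_disp_t.png

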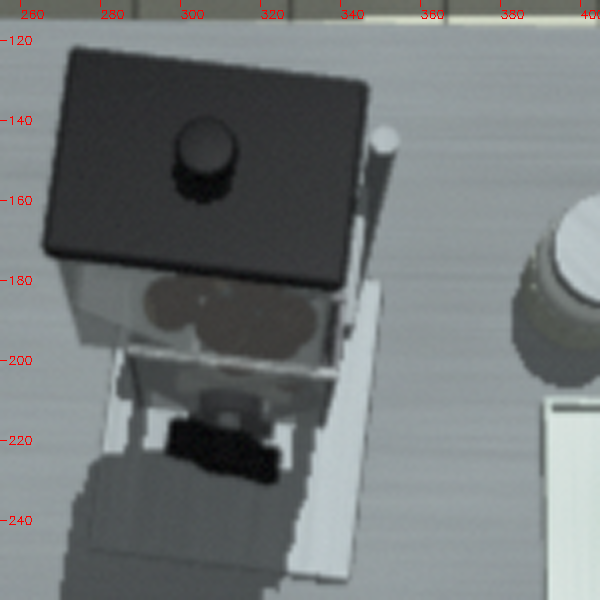

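View pics/c_disp_s.png

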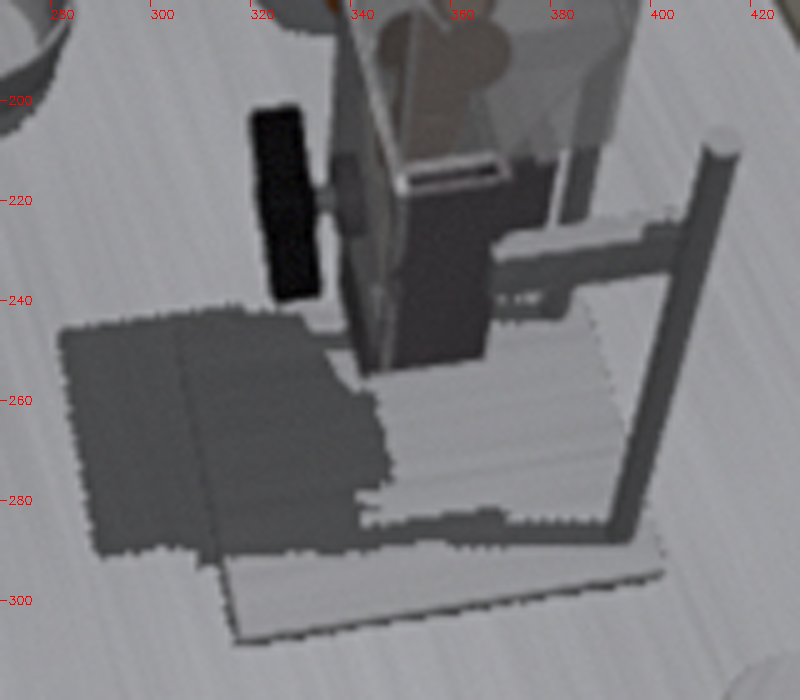

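```bash
cat > fit.py <<'E'
from h import *
from scipy.optimize import least_squares
def tf(p,L):
    c,s=np.cos(p[2]),np.sin(p[2]); L=np.array(L,float)
    return np.c_[p[0]+c*L[:,0]-s*L[:,1],p[1]+s*L[:,0]+c*L[:,1],L[:,2]]
E
python3 - <<'E'
from fit import *
obs=[('top',(342,254.7),(-.085,-.085,.01)),('scene',(316.3,307.5),(-.085,-.085,.01)),('scene',(401.5,294),(.115,-.085,.01)),
('top',(273,122),(.067,.081,None)),('top',(346,131),(.067,-.047,None)),('top',(340.5,182),(-.026,-.047,None)),('top',(266.5,173.5),(-.026,.081,None)),
]
T=np.load('T.npy');S=np.load('S.npy')
print('lid z',T[150,290],T[140,330],'plate z',T[240,335],'tab',T[330,330], 'sc',S[296,340])
zl=np.nanmedian(T[130:170,280:330,2])
print(zl)
# edge: left edge & front edge constraints in top: points on lines
def res(p,full=False):
    r=[]
    for n,uv,L in obs:
        L=(L[0],L[1],zl if L[2] is None else L[2])
        r.append(proj(n,tf(p,[L]))[0]-uv)
    # line constraints
    for uv,ax,val in[((300,249.5),0,-.085),((285,247.5),0,-.085),((281,222),1,.085),((348,190),1,-.085),((345,225),1,-.085)]:
        P=onz('top',[uv],.01)[0]; d=P[:2]-p[:2]; c,s=np.cos(p[2]),np.sin(p[2]); l=(c*d[0]+s*d[1],-s*d[0]+c*d[1])
        r.append([(l[ax]-val)*400])
    return r if full else np.concatenate(r)
f=least_squares(res,[.6,0,-.1],loss='soft_l1'); p=f.x; print(p,np.degrees(p[2]))
for x in res(p,True): print(np.round(x,2))
np.save('disp.npy',p)
for n in('top','scene'):
    im=cv2.imread(f'pics/{n}0.png'); im=cv2.resize(im,None,fx=2,fy=2)
    def ln(Ls,col):
        q=(proj(n,tf(p,Ls))*2).astype(int); cv2.polylines(im,[q.reshape(-1,1,2)],True,col,1)
    ln([(-.085,-.085,.01),(.115,-.085,.01),(.115,.085,.01),(-.085,.085,.01)],(0,0,255))
    for z in(.166,.292): ln([(-.022,-.06,z),(.022,-.06,z),(.022,.06,z),(-.022,.06,z)],(0,255,0))
    ln([(-.026,-.047,zl),(.067,-.047,zl),(.067,.081,zl),(-.026,.081,zl)],(255,0,0))
    for x in(-.063,-.041):
        a=np.array([(x,y,z) for y,z in [(.028,.248),(-.028,.192)]]); ln(a,(0,255,255))
    y0,x0=(200,480) if n=='top' else(100,560)
    cv2.imwrite(f'pics/ov_{n}.png',im[y0:y0+560,x0:x0+400])
E
python3 -c "
import cv2,numpy as np
a=cv2.imread('pics/ov_top.png');b=cv2.imread('pics/ov_scene.png');cv2.imwrite('pics/ov.png',np.hstack([a[:520],b[:520,:400]]))"
```

```text
lid z [0.68470386 0.05465895 0.46309027] [ 0.70234572 -0.01181979  0.46518533] plate z [ 0.60611708 -0.04387331  0.00968533] tab [ 0.37879858 -0.03306804  0.00132333] sc [ 0.62467482 -0.04794313  0.01214732]
0.4635597716044945
[ 0.65997464  0.01370922 -0.10997448] -6.30107357985019
[-0.2   0.84]
[0.64 0.65]
[1.85 0.32]
[-1.56 -1.33]
[ 1.05 -1.28]
[0.23 1.05]
[-2.69  0.22]
[0.9]
[1.06]
[-1.81]
[1.4]
[0.32]
```

View pics/ov.png

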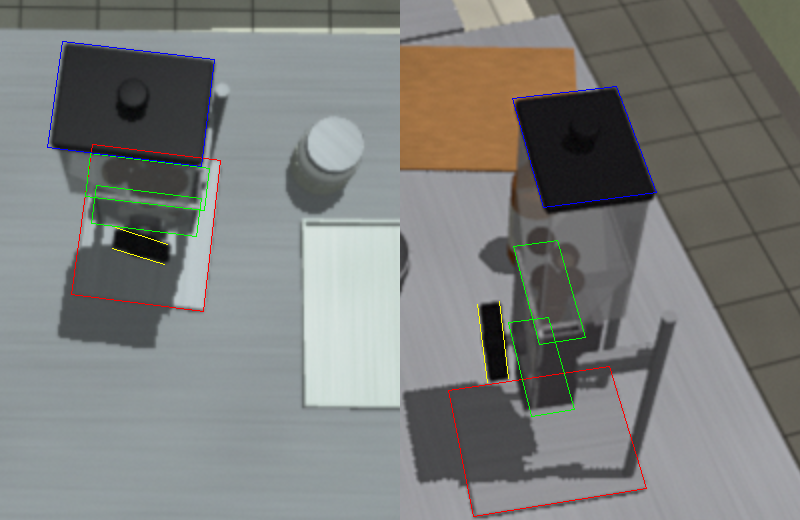

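```bash
python3 - <<'E'
from fit import *
q=onz('top',[(342,254.7),(349,181),(278,246.7)],.01); q2=onz('scene',[(316.3,307.5),(401.5,294)],.01)
d=q[1]-q[0]; print('yaw',np.arctan2(d[1],d[0]), (lambda e:np.arctan2(-e[0],e[1]))(q[2]-q[0]),(lambda d:np.arctan2(d[1],d[0]))(q2[1]-q2[0]), 'len',np.linalg.norm(q2[1]-q2[0]))
T=np.load('T.npy');S=np.load('S.npy')
for n,C in(('top',T),('scene',S)):
    m=(C[...,0]>.3)&(C[...,0]<.63)&(C[...,1]>.20)&(C[...,1]<.42)&(C[...,2]>.035)&(C[...,2]<.068)
    P=C[m]; b=P[P[:,0]>.475]; r=b[b[:,2]>.054]
    f=least_squares(lambda p:np.hypot(r[:,0]-p[0],r[:,1]-p[1])-p[2],[.54,.3,.064],loss='soft_l1',f_scale=.002); print(n,'rim',f.x,len(r),r[:,2].mean())
    h=P[P[:,0]<f.x[0]-.075]; print('handle',h.min(0),h.max(0),'z',np.percentile(h[:,2],[10,50,90]))
    k=np.polyfit(h[:,0],h[:,1],1); print('fit line slope',k, 'y at cx',np.polyval(k,f.x[0]))
t=cv2.imread('pics/top0.png'); s=cv2.imread('pics/scene0.png')
crop(t,160,235,75,120,5,'pics/cd_t.png'); crop(s,180,150,120,70,6,'pics/cd_s.png'); crop(t,380,140,100,175,4,'pics/ct.png')
E
```

```text
yaw -0.0901997490825049 -0.11160346725624762 -0.11147650998143496 len 0.1971912256061418
top rim [0.52445703 0.30292585 0.06348647] 210 0.05887982005240909
handle [0.34073317 0.29515253 0.04230279] [0.44725063 0.31102516 0.0628283 ] z [0.05105469 0.05672151 0.06024031]
fit line slope [0.00488231 0.29963126] y at cx 0.3021918228939524
scene rim [0.52236594 0.30568979 0.0638426 ] 251 0.059073290079273345
handle [0.33730783 0.29520304 0.0403349 ] [0.44707321 0.31805596 0.06272133] z [0.04640949 0.05635758 0.06043338]
fit line slope [-0.00722116  0.30607859] y at cx 0.3023064992938199
```

View pics/cd_t.png

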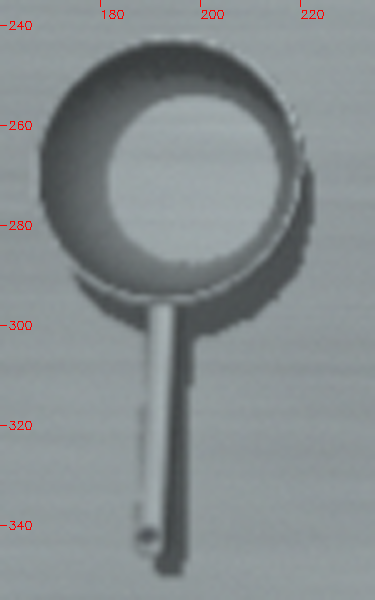

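View pics/cd_s.png

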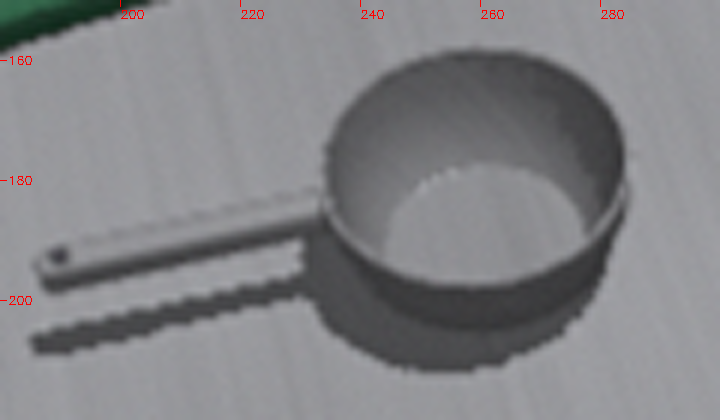

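View pics/ct.png

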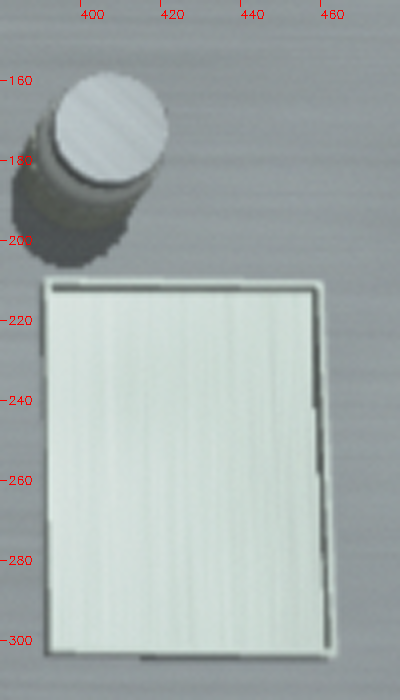

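```bash
python3 - <<'E'
from fit import *
from cell import kin,env
from scipy.spatial.transform import Rotation as Ro
p=np.load('disp.npy'); 
h=onz('top',[(192,302),(189.7,338)],.058); d=h[0]-h[1]; print('handle',h,np.arctan2(d[1],d[0]))
h=onz('scene',[(229,184),(192.5,194.5)],.058); d=h[0]-h[1]; print('handle s',h,np.arctan2(d[1],d[0]))
print('handle end',onz('top',[(189.5,346)],.049),onz('scene',[(186,195.5)],.049))
tr=onz('top',[(390.5,210),(461,210.5),(464.3,304),(391.5,304)],.014); print(tr,tr.mean(0))
trs=onz('scene',[(281,376),(388,347),(418.5,427),(304,459.5)],.014); print(trs,trs.mean(0))
def quat(z,y):
    z=np.array(z)/np.linalg.norm(z); y=np.array(y)-np.dot(y,z)*z; y/=np.linalg.norm(y); M=np.c_[np.cross(y,z),y,z]; q=Ro.from_matrix(M).as_quat(); return q[[3,0,1,2]]
Y=p[2]
ex=np.array([np.cos(Y),np.sin(Y),0]);ey=np.array([-np.sin(Y),np.cos(Y),0]);ez=np.array([0,0,1.])
tip=tf(p,[(-.048,.05,.25)])[0]
for a in(0,15,30,45,60,75,90):
    A=np.radians(a); z=ex*np.cos(A)-ez*np.sin(A)
    for nm,y in(('y',ey),('-y',-ey),('up',np.cross(z,ey)),('dn',-np.cross(z,ey))):
        q=kin.inverse_kinematics(tip-z*.0726,quat(z,y)); print(a,nm,None if q is None else np.round(q,2))
E
```

```text
handle [[0.44234873 0.30229032 0.058     ]
 [0.35732728 0.30321897 0.058     ]] -0.010922136558224525
handle s [[0.44681458 0.30447659 0.058     ]
 [0.35437454 0.29684332 0.058     ]] 0.08238846464235054
handle end [[0.33817631 0.30485268 0.049     ]] [[0.33808209 0.30571107 0.049     ]]
[[ 0.68585775 -0.18648764  0.014     ]
 [ 0.6870539  -0.36833229  0.014     ]
 [ 0.44777337 -0.36814843  0.014     ]
 [ 0.44517718 -0.18603979  0.014     ]] [ 0.56646555 -0.27725204  0.014     ]
[[ 0.44959087 -0.19155146  0.014     ]
 [ 0.68510975 -0.19429373  0.014     ]
 [ 0.68346516 -0.36844698  0.014     ]
 [ 0.45039814 -0.36278469  0.014     ]] [ 0.56714098 -0.27926921  0.014     ]
0 y None
0 -y None
0 up None
0 dn None
15 y None
15 -y None
15 up None
15 dn None
30 y [ 0.58  0.42 -1.18  2.36  2.09  0.93 -0.72]
30 -y [-0.3   0.2  -0.18  2.4   2.21  0.67  2.1 ]
30 up [-0.54  0.19  0.08  2.42  2.25  0.63 -2.68]
30 dn [-0.18  0.21 -0.31  2.39  2.19  0.68  0.56]
45 y [-0.93  0.13  0.59  2.29  1.46  0.26 -0.27]
45 -y [-0.97  0.13  0.64  2.29  1.46  0.26  2.87]
45 up [-0.82  0.13  0.47  2.28  1.46  0.28 -1.84]
45 dn [-0.69  0.12  0.32  2.27  1.46  0.31  1.31]
60 y [-0.79  0.16  0.52  2.1   0.28  0.43  0.94]
60 -y [-0.77  0.16  0.5   2.1   0.29  0.43 -2.21]
60 up [-0.88  0.17  0.63  2.1   0.23  0.42 -0.58]
60 dn [-0.53  0.15  0.23  2.08  0.4   0.46  2.4 ]
75 y [-0.66  0.26  0.48  1.9  -0.05  0.76  1.29]
75 -y [-0.96  0.33  0.87  1.91 -0.26  0.77 -1.66]
75 up [-0.8   0.28  0.65  1.91 -0.14  0.76 -0.21]
75 dn [-0.39  0.25  0.15  1.88  0.08  0.77  2.74]
90 y [-0.53  0.39  0.43  1.69 -0.18  1.1   1.41]
90 -y [-0.84  0.5   0.9   1.71 -0.42  1.14 -1.5 ]
90 up [-0.69  0.43  0.66  1.7  -0.29  1.11 -0.06]
90 dn [-0.3   0.37  0.11  1.68 -0.05  1.1   2.86]
```

```bash
cat >> fit.py <<'E'
from scipy.spatial.transform import Rotation as Ro
p=np.load('disp.npy'); Y=p[2]
ex=np.array([np.cos(Y),np.sin(Y),0]);ey=np.array([-np.sin(Y),np.cos(Y),0]);ez=np.array([0,0,1.])
def quat(z,y):
    z=np.array(z)/np.linalg.norm(z); y=np.array(y)-np.dot(y,z)*z; y/=np.linalg.norm(y); M=np.c_[np.cross(y,z),y,z]; q=Ro.from_matrix(M).as_quat(); return q[[3,0,1,2]]
def down(yaw): return quat([0,0,-1],[-np.sin(yaw),np.cos(yaw),0])
def snap(tag,names=('top','scene')):
    from cell import camera
    for n in names:
        a,d=camera(n); cv2.imwrite(f'pics/{n}_{tag}.png',a); np.save(f'pics/{n}_{tag}.npy',d)
E
python3 - <<'E'
from fit import *
from cell import env,kin
env.grip(.06,60)
env.reach([.3885,.304,.2],down(0)); print(env.get_state()['time'])
env.movel([.3885,.304,.103],.12)
env.grip(0.0,60); s=env.get_state(); print(s['time'],s['opening'],s['force'])
env.movel([.3885,.304,.128],.08)
s=env.get_state(); print(s['time'],s['opening'],s['tcp_pos'],s['force'])
snap('lift')
t=cv2.imread('pics/top_lift.png'); sc=cv2.imread('pics/scene_lift.png')
cv2.imwrite('pics/lift.png',np.hstack([cv2.resize(t[150:350,140:340],None,fx=2,fy=2),cv2.resize(sc[60:260,140:340],None,fx=2,fy=2)]))
E
```

```text
1.975
3.4167 0.013265994599089023 [-0.80435525  0.01934151  2.70697359]
3.8833 0.012939606164580017 [0.3884609  0.30399743 0.12818977] [ 0.54038363  0.41961206 -0.70236167]
```

View pics/lift.png

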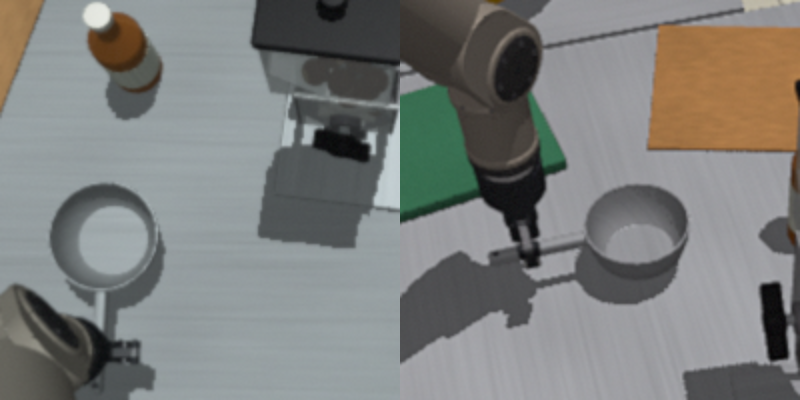

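```bash
cat >> fit.py <<'E'
def rimfit(n,tag,c0,zlo,zhi,R=.075):
    C=cloud(n,np.load(f'pics/{n}_{tag}.npy')).reshape(-1,3)
    m=(np.hypot(C[:,0]-c0[0],C[:,1]-c0[1])<R)&(C[:,2]>zlo)&(C[:,2]<zhi); r=C[m]
    f=least_squares(lambda q:np.hypot(r[:,0]-q[0],r[:,1]-q[1])-q[2],[c0[0],c0[1],.064],loss='soft_l1',f_scale=.002)
    on=r[abs(np.hypot(r[:,0]-f.x[0],r[:,1]-f.x[1])-f.x[2])<.005]
    k=np.linalg.lstsq(np.c_[on[:,:2]-f.x[:2],np.ones(len(on))],on[:,2],rcond=None)[0]
    return f.x,k,len(on)
E
python3 - <<'E'
from fit import *
for n in('top','scene'): print(rimfit(n,'lift',(.5235,.304),.072,.1)); print(n, rimfit('top' if n=='top' else 'scene','0' if 0 else 'lift',(.5235,.304),.078,.1))
E
```

```text
(array([0.5236057 , 0.30183151, 0.06361171]), array([-0.01344281, -0.01454234,  0.08107525]), 362)
top (array([0.5236582 , 0.30211728, 0.06392621]), array([-0.008287  , -0.00244166,  0.08267933]), 276)
(array([0.52148639, 0.30442454, 0.06363541]), array([-0.00110866, -0.00013976,  0.08038299]), 480)
scene (array([0.52141597, 0.30433715, 0.06385182]), array([ 0.00032491, -0.0015387 ,  0.0829707 ]), 324)
```

```bash
python3 - <<'E'
from fit import *
from cell import env,kin
def tcp(xd,z,yd=0): 
    c=tf(p,[(xd,yd,0)])[0]; o=ex*.134+ey*(-.001); return np.r_[(c-o)[:2],z]
w=tcp(-.10,.128); print(w,np.hypot(*w[:2]))
env.movel(w,.12,rot=down(Y)); print(env.get_state()['time'])
env.movel(tcp(0,.128),.08)
s=env.get_state(); print(s['time'],s['tcp_pos'],s['opening'])
print(env.movel(tcp(0,.1105),.04,stop_force=4)); s=env.get_state(); print(s['time'],s['tcp_pos'],s['force'])
snap('place')
t=cv2.imread('pics/top_place.png'); sc=cv2.imread('pics/scene_place.png')
cv2.imwrite('pics/place.png',np.hstack([cv2.resize(t[110:310,200:400],None,fx=2,fy=2),cv2.resize(sc[140:340,230:430],None,fx=2,fy=2)]))
E
```

```text
[0.42749801 0.04038537 0.128     ] 0.4294013573952909
6.35
7.75 [0.52634852 0.02946601 0.12792679] 0.012945756854711086
True
8.1667 [0.52656071 0.02957723 0.11202907] [-0.81939399 -0.63195539  5.16961462]
```

View pics/place.png

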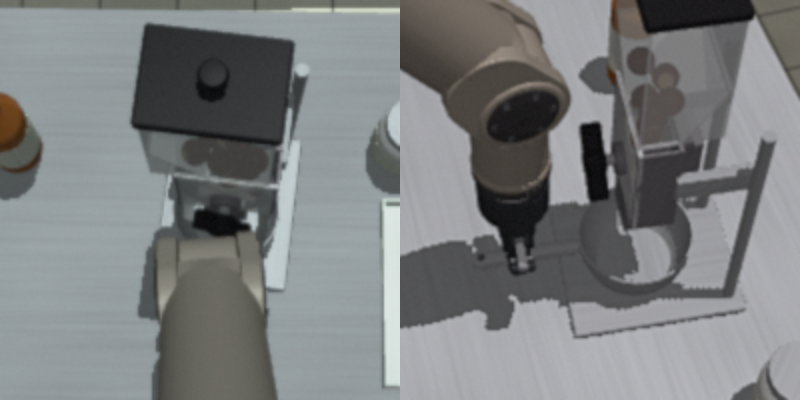

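```bash
cat >> fit.py <<'E'
A=np.radians(60); ZT=ex*np.cos(A)-ez*np.sin(A); QT=quat(ZT,ey)
def tipT(x,y,z): return tf(p,[(x,y,z)])[0]-ZT*.0726
E
python3 - <<'E'
from fit import *
from cell import env,kin
env.grip(.05); s=env.get_state(); print(s['time'],s['force'],s['tcp_pos'])
c=s['tcp_pos']
env.movel(c-ex*.05+ez*.02,.12)
env.movel(c-ex*.05+ez*.20,.25)
print(env.get_state()['time'])
env.grip(0.0,60)
snap('free')
env.reach(tipT(-.10,.085,.27),QT); s=env.get_state(); print(s['time'],s['qpos'],s['tcp_pos'],s['opening'])
env.movel(tipT(-.05,.085,.242),.1)
snap('pre')
t=cv2.imread('pics/top_free.png'); sc=cv2.imread('pics/scene_free.png');t2=cv2.imread('pics/top_pre.png'); sc2=cv2.imread('pics/scene_pre.png')
f=lambda t,sc:np.hstack([cv2.resize(t[110:260,230:380],None,fx=2,fy=2),cv2.resize(sc[170:320,270:420],None,fx=2,fy=2)])
cv2.imwrite('pics/free.png',np.vstack([f(t,sc),f(t2,sc2)]))
print(env.get_state()['time'],env.get_state()['force'])
E
```

```text
8.7083 [-0.51662137 -0.62434452  0.82283881] [0.52579176 0.02937541 0.11207387]
10.175
11.4833 [-0.51150001  0.06627578  0.06707847  2.12501612  0.51410236  0.55726896
  0.62853621] [0.53357605 0.11229425 0.332722  ] -9.669827177794419e-05
12.3083 [ 0.45379548 -0.49370094  0.47644437]
```

View pics/free.png

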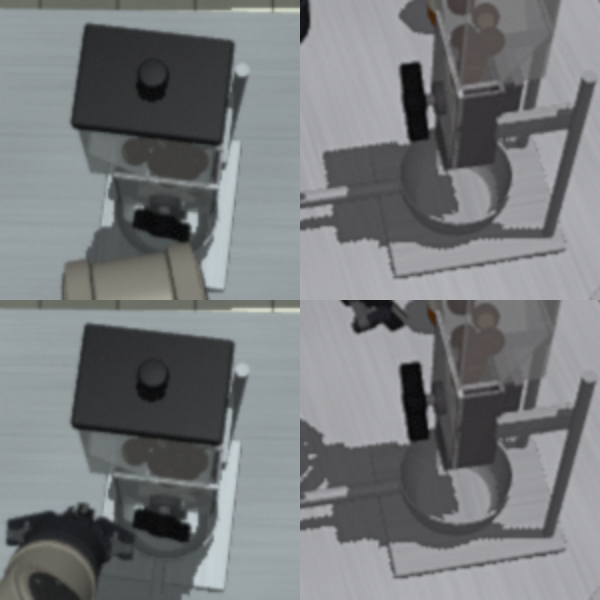

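```bash
python3 - <<'E'
from fit import *
t=cv2.imread('pics/top_pre.png'); s=cv2.imread('pics/scene_pre.png')
for n,im in(('top',t),('scene',s)):
    big=cv2.resize(im,None,fx=4,fy=4,interpolation=cv2.INTER_CUBIC)
    a=np.linspace(0,2*np.pi,60); 
    q=proj(n,tf(p,np.c_[.066*np.cos(a),.066*np.sin(a),0*a+.07])); cv2.polylines(big,[(q*4+1.5).astype(int).reshape(-1,1,2)],True,(0,0,255),1)
    q=proj(n,[tipT(-.05,.085,.242)+ZT*.0726])[0]; cv2.circle(big,tuple((q*4+1.5).astype(int)),3,(0,255,0),-1)
    x0,y0=(900,700) if n=='top' else(1150,450)
    cv2.imwrite(f'pics/x_{n}.png',big[y0:y0+600,x0:x0+400] if n=='top' else big[y0:y0+600,x0:x0+400])
a=cv2.imread('pics/x_top.png');b=cv2.imread('pics/x_scene.png'); cv2.imwrite('pics/x.png',np.hstack([a[:600],b[:600]]))
E
```

```text
(no output)
```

View pics/x.png

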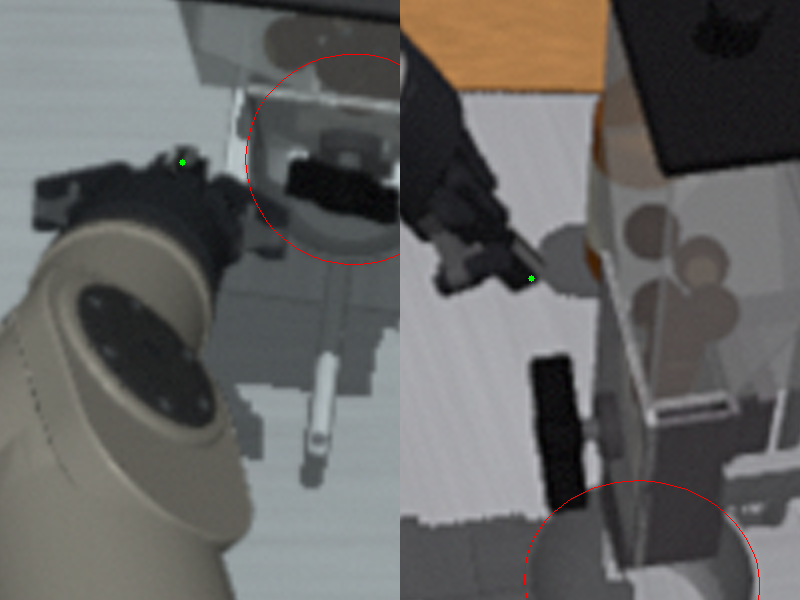

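View pics/scene_pre.png

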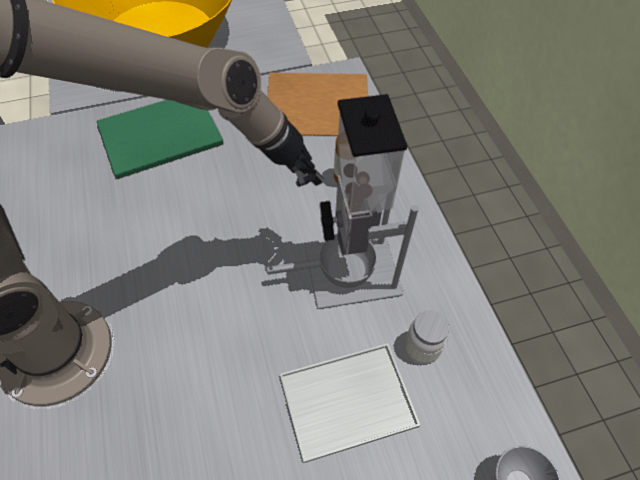

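```bash
python3 - <<'E'
from fit import *
from cell import env
s=env.get_state(); q=s['orientation']; M=Ro.from_quat([q[1],q[2],q[3],q[0]]).as_matrix(); t=s['tcp_pos']
for n in('top','scene'):
    C=cloud(n,np.load(f'pics/{n}_pre.npy')).reshape(-1,3); L=(C-t)@M
    m=(abs(L[:,0])<.06)&(abs(L[:,1])<.08)&(L[:,2]>-.03)&(L[:,2]<.085)&(C[:,2]>.1); L=L[m]
    print(n,len(L))
    for lo in np.arange(-.03,.08,.01):
        k=L[(L[:,2]>=lo)&(L[:,2]<lo+.01)]
        if len(k): print(round(lo,2),len(k),np.round(np.c_[k.min(0),k.max(0)][:2]*1000))
E
```

```text
top 907
-0.03 109 [[-20.  10.]
 [-61.  57.]]
-0.02 165 [[-18.  12.]
 [-63.  60.]]
-0.01 55 [[-18.  -3.]
 [-56.  58.]]
0.0 72 [[-18.   1.]
 [-52.  46.]]
0.01 69 [[-16.   2.]
 [-45.  37.]]
0.02 39 [[-14.   4.]
 [-36.  29.]]
0.03 57 [[-60.  -3.]
 [-80.  10.]]
0.04 75 [[-56.  -4.]
 [-78.   5.]]
0.05 48 [[-48.  -6.]
 [-78.  11.]]
0.06 112 [[-42.  10.]
 [-78.  12.]]
0.07 78 [[-37.  16.]
 [-79.   3.]]
scene 920
-0.03 130 [[-19.  20.]
 [-61.  17.]]
-0.02 113 [[-17.  13.]
 [-62.  17.]]
-0.01 56 [[-17.  11.]
 [-52.  45.]]
0.0 73 [[-17.   7.]
 [-46.  49.]]
0.01 48 [[-12.  10.]
 [-40.  39.]]
0.02 56 [[-60.   9.]
 [-73.  34.]]
0.03 47 [[-59.  -9.]
 [-78.   7.]]
0.04 84 [[-53.   8.]
 [-79.   8.]]
0.05 77 [[-46.   7.]
 [-78.   8.]]
0.06 112 [[-40.  12.]
 [-75.   7.]]
0.07 101 [[-34.  17.]
 [-80.  -3.]]
```

```bash
python3 - <<'E'
from fit import *
from cell import env,kin
r=env.movel(tipT(-.05,.03,.242),.05,stop_force=3); s=env.get_state()
yd=lambda s:((s['tcp_pos']-np.r_[p[:2],0])@ey)
print(r,s['time'],yd(s),s['force']@ey)
if r:
    yc=yd(s)
    for y in(yc-.01,yc-.018,yc-.024,yc-.028):
        env.movel(tipT(-.05,y,.242),.05); s=env.get_state(); print(s['time'],yd(s),s['force']@ey)
snap('p1'); 
t=cv2.imread('pics/top_p1.png'); sc=cv2.imread('pics/scene_p1.png')
f=lambda t,sc:np.hstack([cv2.resize(t[160:280,250:370],None,fx=3,fy=3),cv2.resize(sc[170:290,280:400],None,fx=3,fy=3)])
cv2.imwrite('pics/p1.png',f(t,sc))
E
```

```text
True 13.1167 0.04297862274975775 1.4785399454624644
13.4667 0.03906964093620388 13.036326240337937
13.775 0.035448683538551705 21.330830259671103
14.0417 0.030107824808082054 20.729862781761955
14.2917 0.02710990480197459 22.314976339881007
```

View pics/p1.png

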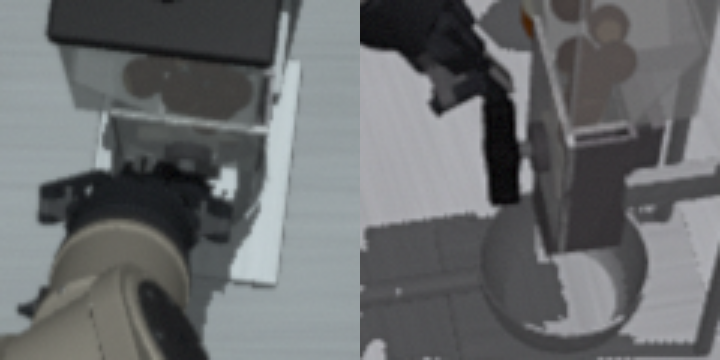

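```bash
python3 - <<'E'
from fit import *
from cell import env,kin
s=env.get_state(); F=s['force']; print(F@ex,F@ey,F[2],s['torque'], s['tcp_pos']-tipT(-.05,.015,.242),s['opening'])
sc=cv2.imread('pics/scene_p1.png'); crop(sc,300,180,75,75,8,'pics/p1s.png'); crop(cv2.imread('pics/top_p1.png'),270,180,90,60,8,'pics/p1t.png')
E
```

```text
-18.81213716975932 23.162703241697386 33.71573061985436 [3.98895002 0.15251339 2.28908565] [0.0044286  0.01161496 0.00819761] 5.073147438011475e-05
```

View pics/p1s.png

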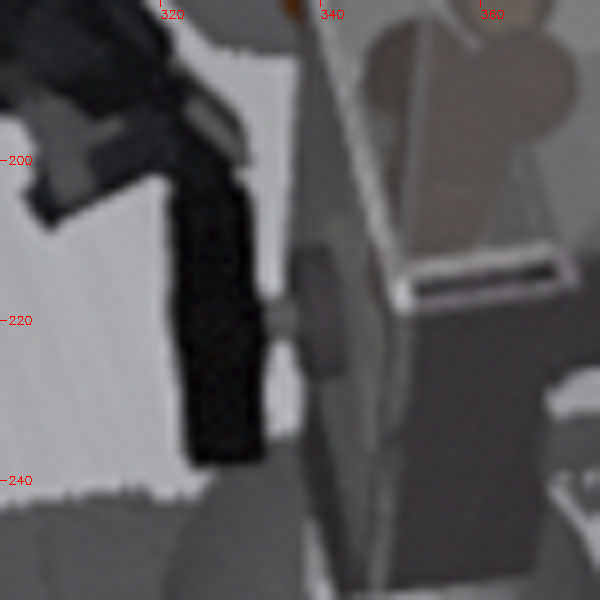

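View pics/p1t.png

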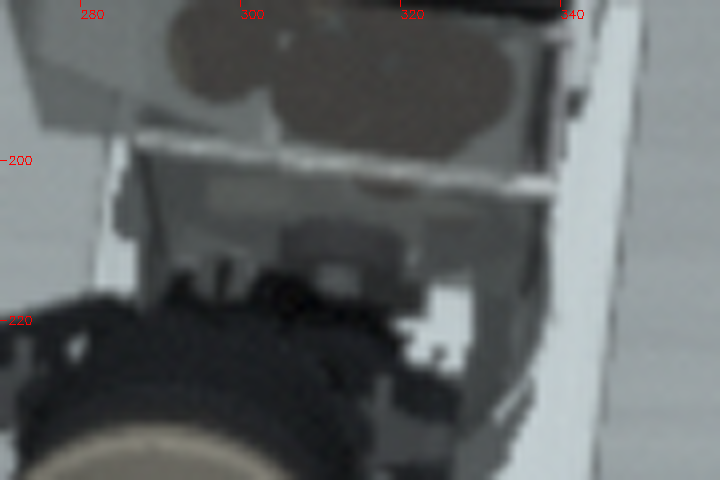

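```bash
cat >> fit.py <<'E'
def st(env,tag=''):
    s=env.get_state(); F=s['force']; t=s['tcp_pos']+0
    q=s['orientation']; z=Ro.from_quat([q[1],q[2],q[3],q[0]]).as_matrix()[:,2]; tip=t+z*.0726-np.r_[p[:2],0]
    print(tag,round(s['time'],2),'tip',np.round([tip@ex*1e3,tip@ey*1e3,tip[2]*1e3],1),'F',np.round([F@ex,F@ey,F[2]],1)); return s
def view(tag):
    snap(tag); t=cv2.imread(f'pics/top_{tag}.png'); sc=cv2.imread(f'pics/scene_{tag}.png')
    cv2.imwrite(f'pics/{tag}.png',np.hstack([cv2.resize(t[180:280,260:360],None,fx=4,fy=4,interpolation=2),cv2.resize(sc[190:290,300:400],None,fx=4,fy=4,interpolation=2)]))
E
python3 - <<'E'
from fit import *
from cell import env,kin
env.movel(tipT(-.05,.06,.242),.1); st(env,'back')
view('back')
env.movel(tipT(-.05,.055,.225),.1); st(env)
env.movel(tipT(-.05,.043,.225),.1); st(env)
env.movel(tipT(-.05,.035,.229),.06); st(env)
env.movel(tipT(-.05,.028,.233),.06); st(env)
view('p2')
E
```

```text
back 14.99 tip [-50.3  58.7 241.4] F [-0.   0.  -0.1]
 15.42 tip [-50.4  54.  224.3] F [ 0.7 -0.7 -0.6]
 15.68 tip [-49.7  45.4 226.2] F [-0.8  4.8  0.7]
 15.98 tip [-49.2  39.8 231.4] F [-4.6  9.6  4. ]
 16.27 tip [-48.7  31.2 235.5] F [-0.9  5.1  3.8]
```

View pics/back.png

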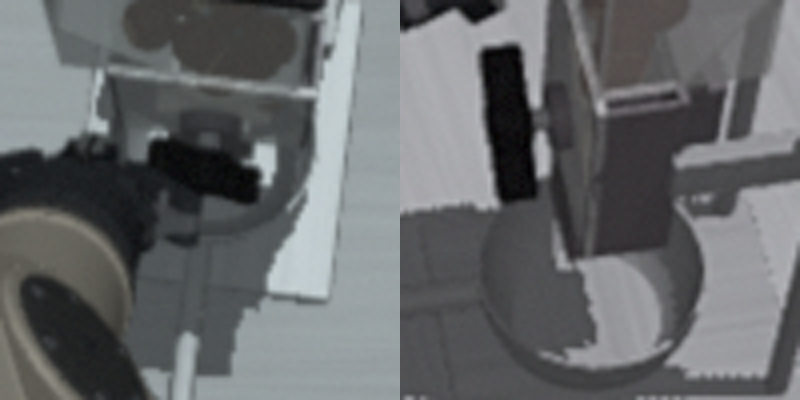

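View pics/p2.png

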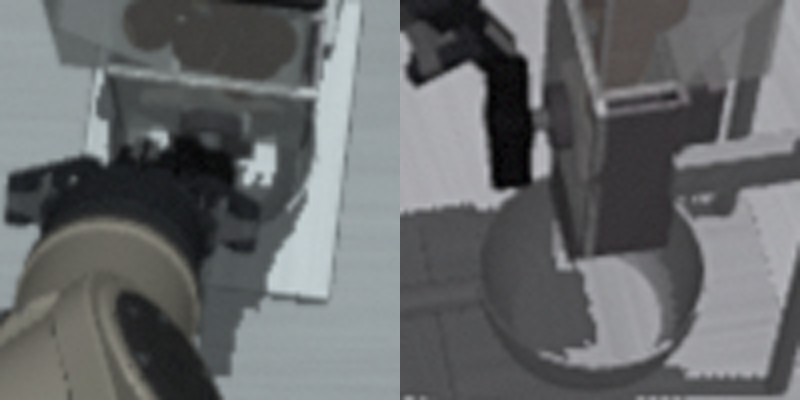

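Now it is rotating (paddle's lower end moved from crop y≈200 to ≈185, its upper end up). Continue past vertical.

```bash
python3 - <<'E'
from fit import *
from cell import env,kin
env.movel(tipT(-.05,.020,.238),.06); st(env)
env.movel(tipT(-.05,.014,.242),.06); st(env)
env.movel(tipT(-.05,.009,.243),.06); s=st(env)
if s['force']@ey>2.5:
    env.movel(tipT(-.05,.005,.244),.06); st(env)
env.dwell(.15); st(env)
view('p3')
E
```

```text
16.68 tip [-49.9  19.4 238.5] F [-0.2 -0.4 -0.3]
 16.94 tip [-50.   13.3 242. ] F [-0.7  0.4  0. ]
 17.19 tip [-50.1   8.5 242.8] F [0.2 0.3 0.2]
 17.34 tip [-50.1   9.1 242.9] F [0.6 0.4 0.4]
```

View pics/p3.png

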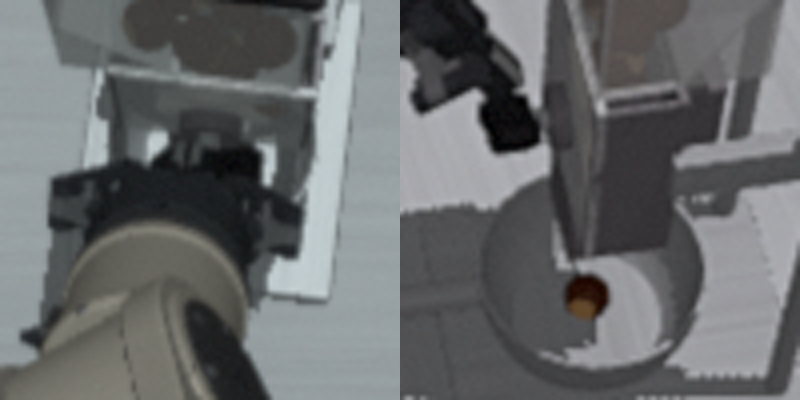

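```bash
python3 - <<'E'
from fit import *
from cell import env,kin
env.movel(tipT(-.05,.012,.285),.15)
env.movel(tipT(-.047,-.030,.285),.15); st(env)
env.movel(tipT(-.047,-.030,.262),.12); st(env)
for z in (.252,.244,.236):
    env.movel(tipT(-.047,-.030,z),.06); st(env)
view('q1')
E
```

```text
18.31 tip [-47.6 -30.4 283.7] F [-0.2  0.5 -0.4]
 18.65 tip [-47.6 -29.1 261.1] F [ 0.  -1.1 -0.4]
 18.97 tip [-45.5 -30.6 253.9] F [-1.3 -3.1  8. ]
 19.25 tip [-43.9 -31.  247.3] F [ 1.2 -5.   9.8]
 19.53 tip [-43.9 -35.  238.9] F [  5.  -12.7   6.1]
```

View pics/q1.png

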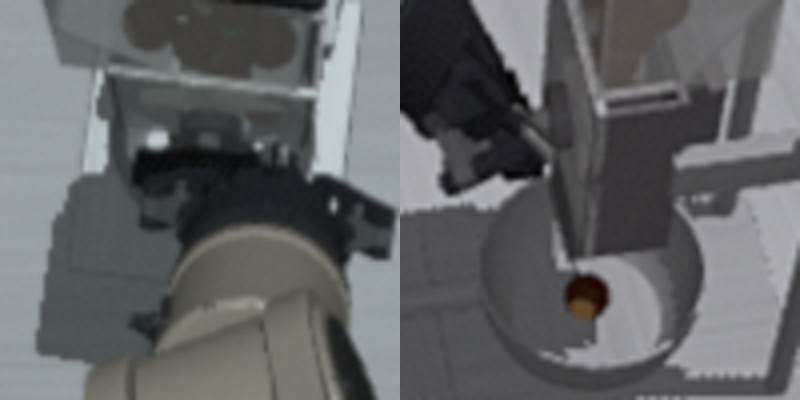

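```bash
python3 - <<'E'
from fit import *
from cell import env,kin
for y,z in ((-.034,.232),(-.034,.228),(-.034,.224),(-.034,.220)):
    env.movel(tipT(-.047,y,z),.05); s=st(env)
    if np.linalg.norm(s['force'])<2: break
env.dwell(.1); st(env); view('q2')
E
```

```text
19.9 tip [-44.6 -36.9 234. ] F [ 4.8 -6.7  2.7]
 20.15 tip [-47.  -34.1 227.9] F [ 0.7 -0.2 -0. ]
 20.25 tip [-47.2 -33.4 227.8] F [-0.5 -0.5  0.2]
```

View pics/q2.png

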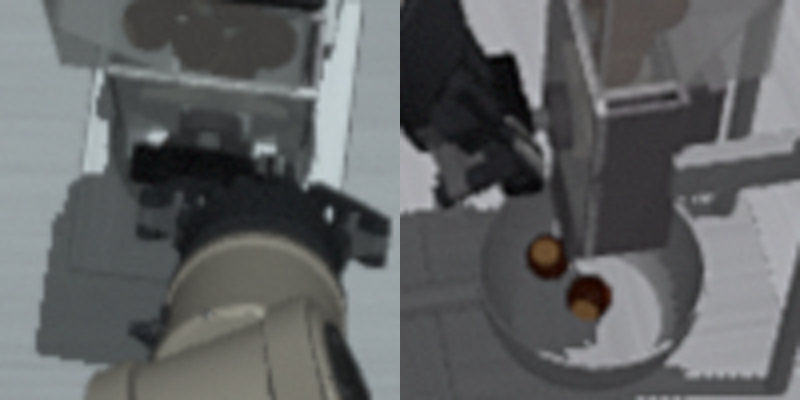

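```bash
python3 - <<'E'
from fit import *
from cell import env,kin
env.movel(tipT(-.052,-.034,.29),.15)
env.movel(tipT(-.052,.062,.29),.2)
env.movel(tipT(-.05,.062,.225),.15); st(env)
view('r0')
E
```

```text
22.13 tip [-49.7  61.1 225.4] F [0.  0.5 0.6]
```

View pics/r0.png

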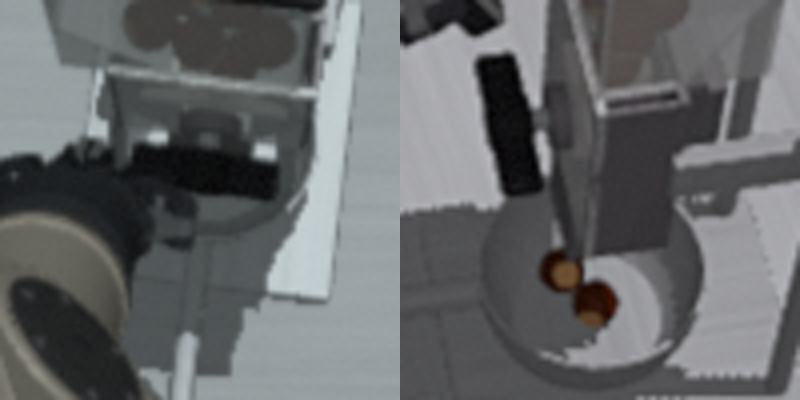

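```bash
cat >> fit.py <<'E'
def paddle(tag):
    for n in('top','scene'):
        C=cloud(n,np.load(f'pics/{n}_{tag}.npy')).reshape(-1,3)-np.r_[p[:2],0]
        im=cv2.imread(f'pics/{n}_{tag}.png').reshape(-1,3).max(1)
        L=np.c_[C@ex,C@ey,C[:,2]-.22]
        m=(L[:,0]>-.07)&(L[:,0]<-.035)&(np.hypot(L[:,1],L[:,2])<.046)&(im<45); P=L[m]
        if len(P)<10: print(n,'few'); continue
        a,b=P[:,1]-P[:,1].mean(),P[:,2]-P[:,2].mean()
        u=np.linalg.svd(np.c_[a,b],full_matrices=False)[2][0]; print(tag,n,len(P),'bar angle deg (from +y axis to up)',np.degrees(np.arctan2(u[1],u[0]))%180, 'y',P[:,1].min(),P[:,1].max(),'z',P[:,2].min(),P[:,2].max())
E
python3 - <<'E'
from fit import *
from cell import env
env.dwell(.2); view('r1')
for t in('0','free','back','r0','r1'): paddle(t)
E
```

```text
Traceback (most recent call last):
  File "fit.py", line 34, in paddle
    C=cloud(n,np.load(f'pics/{n}_{tag}.npy')).reshape(-1,3)-np.r_[p[:2],0]
              ~~~~~~~^^^^^^^^^^^^^^^^^^^^^^^
FileNotFoundError: [Errno 2] No such file or directory: 'pics/top_0.npy'
```

View pics/r1.png

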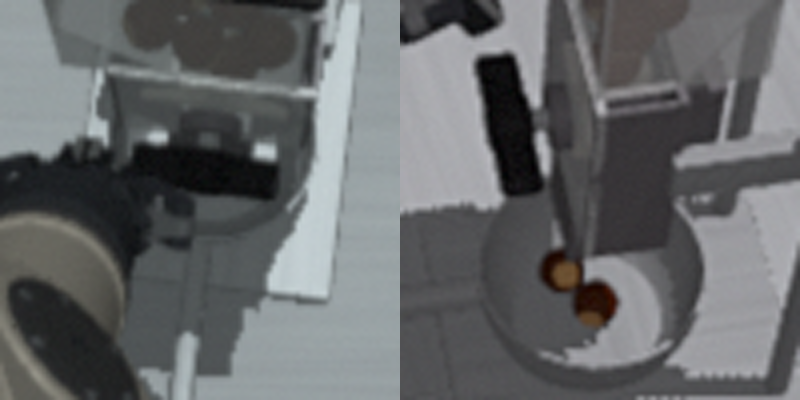

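```bash
python3 - <<'E'
from fit import *
for t in('free','back','r0','r1'): paddle(t)
sc=cv2.imread('pics/scene_r1.png'); b=cv2.imread('pics/scene_back.png')
cv2.imwrite('pics/cmp.png',np.hstack([cv2.resize(x[150:270,310:400],None,fx=4,fy=4,interpolation=2) for x in (b,sc)]))
E
```

```text
free top 296 bar angle deg (from +y axis to up) 43.23611137462683 y -0.03050679658553414 0.029665699873242933 z -0.02620310400040285 0.033744875664998036
free scene 368 bar angle deg (from +y axis to up) 45.668929272360515 y -0.031041442255844848 0.026290472019559183 z -0.026738813008891055 0.033892136008460944
back top 272 bar angle deg (from +y axis to up) 43.97871523196383 y -0.03024822155785775 0.02876909106734198 z -0.02265930827182641 0.03365576620201924
back scene 369 bar angle deg (from +y axis to up) 45.14504330833398 y -0.030409731598612547 0.026135020128508525 z -0.025872668705631957 0.03489367906573079
r0 top 346 bar angle deg (from +y axis to up) 7.53820634975736 y -0.04046381632513185 0.03833104323778328 z -0.01114908731399697 0.01852118133464442
r0 scene 340 bar angle deg (from +y axis to up) 8.627382733203177 y -0.03986431175998363 0.03817972346827461 z -0.0059850056201094515 0.018117873614054397
r1 top 349 bar angle deg (from +y axis to up) 7.754478649452096 y -0.04020095914242775 0.03778351290709139 z -0.01102377859145831 0.01926062440061299
r1 scene 339 bar angle deg (from +y axis to up) 9.06760324176065 y -0.040254551086482585 0.03651841946382113 z -0.007905237676386817 0.018364023618342273
```

View pics/cmp.png

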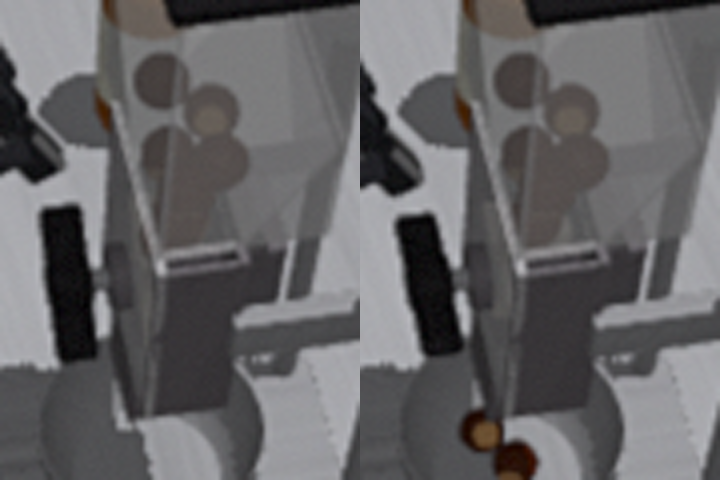

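```bash
python3 - <<'E'
from fit import *
from cell import env,kin
env.movel(tipT(-.052,.062,.29),.2)
env.movel(tipT(-.049,-.036,.27),.2)
env.movel(tipT(-.047,-.036,.236),.12); st(env)
for z in (.230,.225,.221):
    env.movel(tipT(-.047,-.036,z),.05); s=st(env)
view('s1'); paddle('s1')
E
```

```text
24.09 tip [-47.1 -34.7 235.9] F [ 0.3 -0.2 -0.1]
 24.36 tip [-47.  -35.9 230.2] F [ 0.2 -1.3 -0. ]
 24.61 tip [-47.3 -36.1 224.6] F [ 0.3  0.  -0.5]
 24.86 tip [-47.3 -36.1 220.5] F [ 0.1  0.3 -0.4]
s1 top 192 bar angle deg (from +y axis to up) 34.98166429179139 y -0.028453307543417846 0.029472268413883788 z -0.01544280263752748 0.04505362635026591
s1 scene 171 bar angle deg (from +y axis to up) 41.48569750488531 y -0.029144968224325336 0.026896607618144688 z -0.02846951126552949 0.03387109895750054
```

View pics/s1.png

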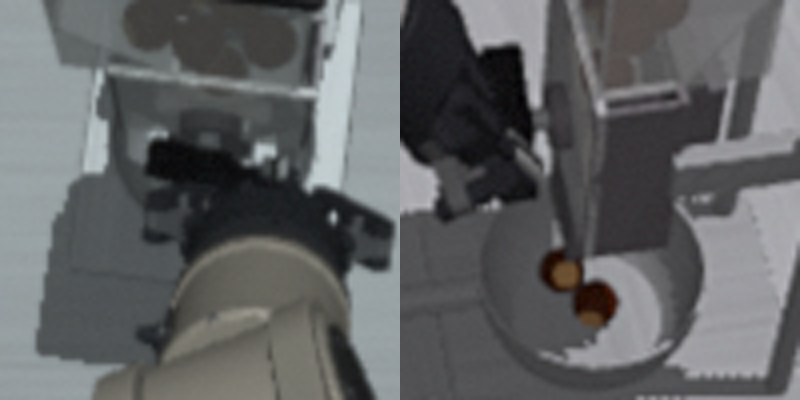

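```bash
python3 - <<'E'
from fit import *
from cell import env,kin
env.movel(tipT(-.052,-.036,.285),.2)
env.movel(tipT(-.052,.062,.285),.2)
env.movel(tipT(-.05,.058,.225),.15); st(env)
view('t0'); paddle('t0')
env.movel(tipT(-.05,.043,.225),.1); st(env)
env.movel(tipT(-.05,.035,.229),.06); st(env)
env.movel(tipT(-.05,.028,.233),.06); st(env)
env.movel(tipT(-.05,.020,.238),.06); st(env)
env.movel(tipT(-.05,.014,.242),.06); st(env)
env.movel(tipT(-.05,.009,.243),.06); s=st(env)
env.dwell(.15); st(env)
view('t1');paddle('t1')
E
```

```text
26.62 tip [-49.7  57.1 225.3] F [ 0.8  0.5 -0.1]
t0 top 282 bar angle deg (from +y axis to up) 43.788401832599874 y -0.029979551759357816 0.029879405828268903 z -0.022426343482464334 0.03322576470946412
t0 scene 368 bar angle deg (from +y axis to up) 44.65212645812014 y -0.03111373603019388 0.02710391939359754 z -0.026882540879273498 0.03262665928725114
 27.02 tip [-49.2  45.6 227.2] F [-0.7  5.7  0.9]
 27.32 tip [-48.8  40.2 232.2] F [-4.3  8.7  5.4]
 27.61 tip [-48.4  31.7 236.3] F [-0.5  5.7  4.5]
 27.92 tip [-49.8  19.5 238.8] F [-0.5 -0.7 -0.4]
 28.18 tip [-50.   13.2 242. ] F [ 0.2 -1.   0.2]
 28.43 tip [-50.1   8.5 242.8] F [ 0.5  0.8 -0.7]
 28.58 tip [-50.1   9.1 242.8] F [ 0.4  0.5 -0.5]
t1 top 93 bar angle deg (from +y axis to up) 152.62932552590172 y -0.02893447214633085 0.028218275473616855 z -0.020795475752957482 0.042953386966599366
t1 scene 195 bar angle deg (from +y axis to up) 142.6701517530463 y -0.0299971196936111 0.01466769939807514 z -0.006600217211279541 0.045679390865808994
```

View pics/t1.png

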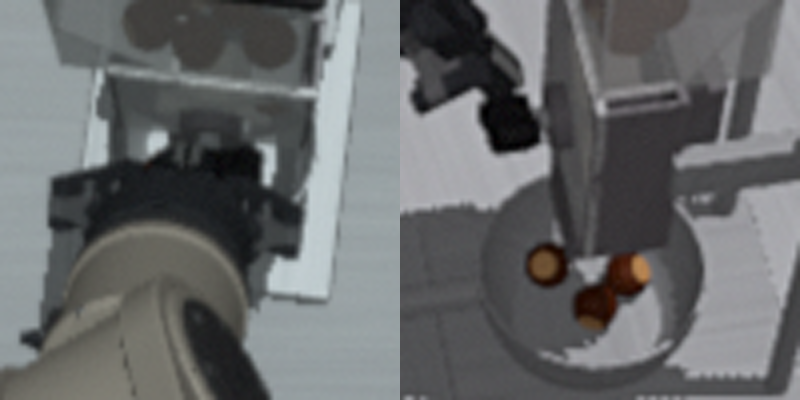

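```bash
python3 - <<'E'
from fit import *
from cell import env,kin
env.movel(tipT(-.055,.03,.285),.15)
env.movel(tipT(-.14,.06,.32),.25); st(env)
view('u0'); paddle('u0')
for n,z in(('top',(.06,.08)),('scene',(.06,.08))): print(n,rimfit(n,'u0',p[:2],*z))
env.grip(.05)
E
```

```text
29.68 tip [-140.4   59.4  319.3] F [-0.1 -1.  -0.1]
u0 top 294 bar angle deg (from +y axis to up) 136.0057977186273 y -0.02942547644339879 0.029920001661838558 z -0.030485076012565754 0.03245688317369069
u0 scene 155 bar angle deg (from +y axis to up) 145.36763531770774 y -0.03067248341495857 0.016637227153193008 z -0.009674899375331586 0.0328371234927409
top (array([0.65969887, 0.01377069, 0.0632158 ]), array([-0.0076991 , -0.00298634,  0.06785711]), 144)
scene (array([0.65913158, 0.01543544, 0.06377742]), array([ 0.00497722, -0.00767525,  0.06787675]), 346)
```

View pics/u0.png

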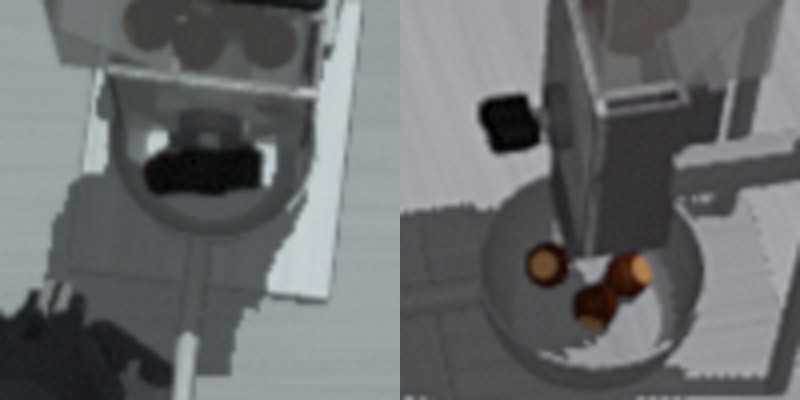

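View pics/scene_u0.png

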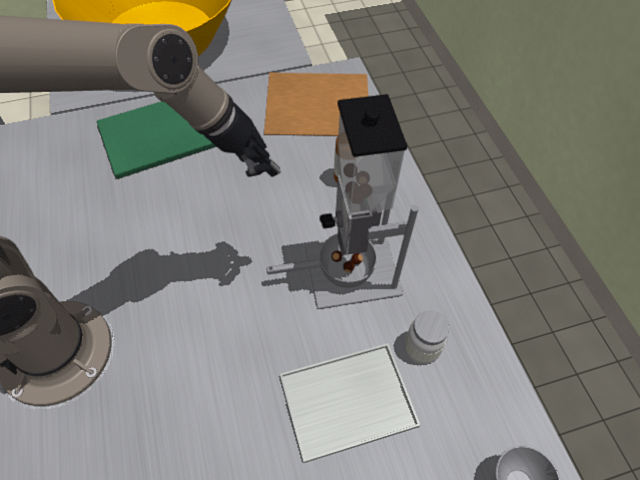

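```bash
python3 - <<'E'
from fit import *
from cell import env,kin
c=np.array([0.52579176,0.02937541,0.11207387])
env.reach(c-ex*.05+ez*.20,down(Y)); st(env)
env.movel(c-ex*.05+ez*.02,.2)
env.movel(c,.1)
env.grip(0.,60); s=st(env); print(s['opening'])
env.movel(c+ez*.015,.05)
view('v0'); s=st(env); print(s['opening'],s['tcp_pos'])
env.movel(c+ez*.015-ex*.092,.08); st(env)
view('v1')
E
```

```text
30.91 tip [-184.7    1.   239.4] F [-0.5 -0.7  0.4]
 33.07 tip [-135.5    1.    39.6] F [-0.6  0.2  2.7]
0.013025158378165504
 33.62 tip [-135.3    0.8   54.4] F [ 0.1 -0.1 -2.1]
0.012972871481362737 [0.52562164 0.02938572 0.12697569]
 34.92 tip [-226.4    1.    54.6] F [-0.1 -0.  -3.1]
```

View pics/v0.png

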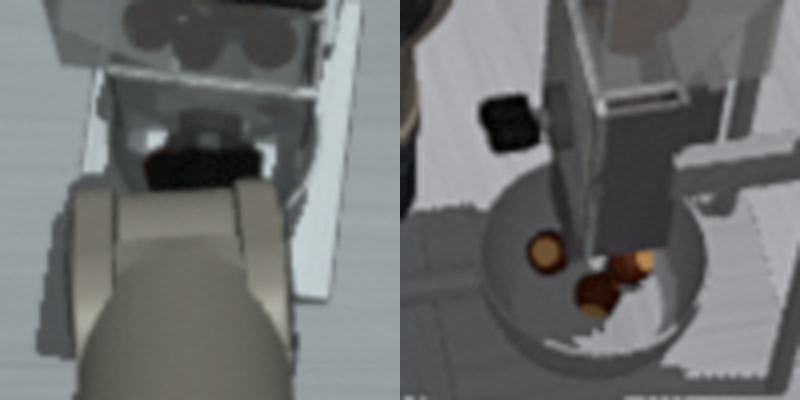

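View pics/v1.png

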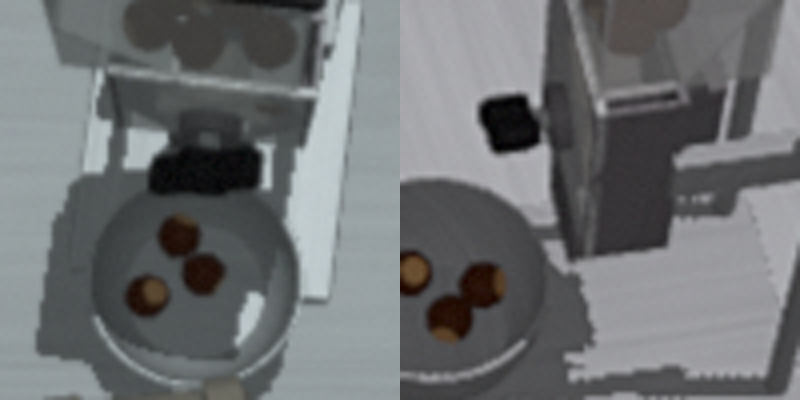

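```bash
python3 - <<'E'
from fit import *
from cell import env,kin
s=env.get_state()['tcp_pos']
env.movel([.434,s[1]-.03,.14],.08,rot=down(Y*.8))
g=np.array([.434,-.277,.14]); env.movel(g,.12,rot=down(0)); st(env)
g[2]=.115; env.movel(g,.08)
g[2]=.1035; print(env.movel(g,.03,stop_force=4)); s=st(env); print(s['tcp_pos'])
snap('w0'); t=cv2.imread('pics/top_w0.png'); sc=cv2.imread('pics/scene_w0.png')
cv2.imwrite('pics/w0.png',np.hstack([cv2.resize(t[150:330,340:500],None,fx=2.5,fy=2.5,interpolation=2),cv2.resize(sc[300:480,260:420],None,fx=2.5,fy=2.5,interpolation=2)]))
E
```

```text
38.11 tip [-192.7 -313.2   67.4] F [ 0.3  0.3 -1.6]
True
 38.94 tip [-192.6 -313.9   32.2] F [0.5 0.8 4.1]
[ 0.43404499 -0.27715747  0.10482073]
```

View pics/w0.png

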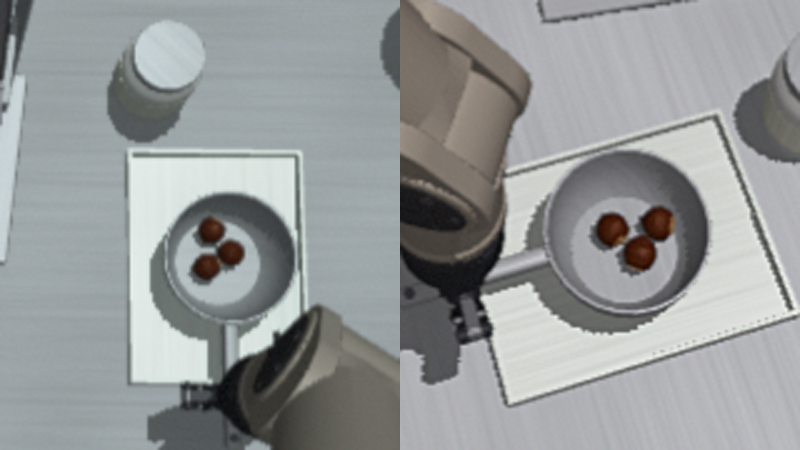

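Seated well inside the tray with three chestnuts. Release, retreat, check.

```bash
python3 - <<'E'
from fit import *
from cell import env,kin
env.grip(.05); g=env.get_state()['tcp_pos']
env.movel([g[0],g[1],.22],.12); env.movel([g[0]+.0,g[1]-.12,.33],.25); env.dwell(.5); s=st(env)
snap('z'); paddle('z')
for n in('top','scene'): print(n,rimfit(n,'z',(.568,-.278),.055,.075))
t=cv2.imread('pics/top_z.png'); sc=cv2.imread('pics/scene_z.png')
cv2.imwrite('pics/z.png',np.hstack([cv2.resize(t[100:400,150:550],None,fx=1,fy=1),sc[180:480,200:600]]))
# bystanders before/after
a=cv2.imread('pics/top0.png').astype(int)
for nm,b in(('bottle',(150,200,180,225)),('jar',(155,200,385,425))):
    print(nm,np.abs(a-t)[b[0]:b[1],b[2]:b[3]].mean())
E
```

```text
41.89 tip [-180.5 -432.5  257.3] F [0.1 0.2 0. ]
z top 285 bar angle deg (from +y axis to up) 136.67810756082764 y -0.028937714738116602 0.029606979479181207 z -0.02818591962296943 0.03257928789992834
z scene 154 bar angle deg (from +y axis to up) 144.32644026062528 y -0.02998872162393847 0.016458521928874138 z -0.00942203735938596 0.032963029398235394
top (array([ 0.57130703, -0.27723644,  0.06384925]), array([-0.00929701,  0.00689096,  0.06157235]), 313)
scene (array([ 0.56962615, -0.27645076,  0.06384309]), array([-0.00352895, -0.01085609,  0.06210779]), 329)
bottle 3.464
jar 4.28037037037037
```

View pics/z.png

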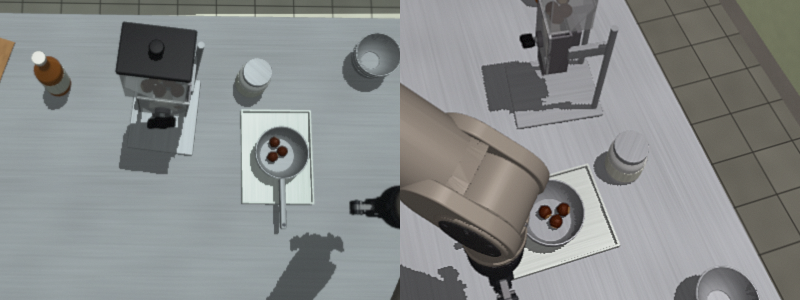

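```bash
python3 -c "
from cell import job,env
print(env.get_state()['time']); job.job_done()"
```

```text
41.9917
the job is handed in; nothing more can be done
```

I stood the dipper centred under the spout and let go of it. I then turned the knob three clicks clockwise, and the dipper with its three chestnuts now stands in the tray. I handed the job in at about 42 s.

- **Last checks:** Both cameras show three chestnuts in the dipper. Its rim is level to within about 0.6°, 62 mm above the table, and its centre is within about 5 mm of the tray's. The gripper is clear of everything, and the bottle and jar look unmoved (top camera, before and after).
- **Knob:** The top camera puts the paddle at about 136° from level, close to the 135° expected after the third click. The scene camera reads about 144°, but it sees only part of the paddle from there, so I trust the top view.
- **First push failed:** On the first click the fingertip rode up on the paddle's end without turning it, at roughly 45 N on the tool. I backed off and pushed again from lower down.
- **Second click needed a follow-up:** The knob stuck just past half way after the second chestnut had already dropped. When I went back over the paddle it went on to its click, and no extra chestnut fell.

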